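# Sweep the beech plugs through the gate

## Robot

A 6-joint arm with a two-finger parallel gripper is mounted at the origin on the work surface. World frame = base frame: x ahead of the robot, y to its left, z up, the work surface at z = 0. Lengths are in m, angles in rad, forces in N, time in s.
With the tool pointing down it reaches from about 0.325 to 1 m from the base axis. Payload 5.1 kg.
Tool frame: the origin (TCP) lies on the mounting face of the last link; the fingertips stand 173 mm ahead of it and the grasp point (between the pads) lies 155 mm ahead of it; x points along the fingers, y is the direction in which the jaws open and shut, and the axes are right-handed (so a half turn about x gives the same grasp; the last joint's range is limited). The gripper opens to 85 mm and grips with 20 to 120 N. Pads are 22 mm wide; open, the fingers measure 114 mm over their backs; the gripper's body (76 mm by 85 mm) begins 54 mm behind the grasp point. The pads swing forward as they close: fully open they stand 13 mm farther back than shut.
Start: joints at [-1.19, 0.124, 1.65, -0, 1.367, -0.083], TCP at [0.291, -0.581, 0.405] pointing down, gripper open.
Joint ranges: [-2.61, 2.61], [-1.02, 2.33], [0.03, 2.71], [-1.35, 4.49], [0.32, 2.68], [-2.91, 2.91]. Speed limits (rad/s): [2.57, 2.57, 3.14, 3.14, 3.14, 3.14].

## Interface

Orientations are given as a 3x3 rotation matrix whose columns are the frame's x, y, z axes.
In Python, from station import status, eyes, job_done, look_for, silhouettes, pinpoint gives the robot as it stands.
- The arm moves only by the shell command python3 -m inch 'ROWS' [OPENING] [FORCE]. ROWS is JSON, a list of rows, each a list of 4 numbers: the shift along the tool's x, y, z in mm, then the turn about the tool's x in rad. In form: [[x, y, z, spin], ...]. A call has 1 to 5 rows; each row shifts and turns the pose as measured when the row begins, along the tool's axes as they then stand; what a row does not reach is not made up. A row lasts 1/8 s, in which the tool goes at most 62.5 mm and 10.7 degrees, less where a joint would pass 70% of its speed; a pose out of reach is approached as far as the arm can. A call is refused whole if a number of a shift passes 62.5 or a number of a turn 0.188, either way. A call with a gripper value outside its range is refused whole. OPENING is the opening, from 0 (shut) to 1 (fully open), set as the call begins (- or left out, the last holds). The fingers move at their own pace and stop on an object; FORCE is the grip in N (left out, the last holds). Time passes only in rows, so rows that do not move let the fingers close. It gives the time, the measured TCP pose, the force and the opening at its end, in the units of the state.
- status.sense(): the state, without advancing time (a new reading comes with each control period).
- eyes.snapshot(name): name is "side" or "top" or "wrist"; returns (picture, depth): 400x640x3 uint8, red, green, blue; 400x640 float32, m along the optical axis (not along the pixel's ray), 0 where there is no reading.
- eyes.camera_model(name): a dict with "fovy" (degrees; the focal length in pixels is half the picture's height over the tangent of half this angle, whatever the lens; pixels are square), "cx", "cy" (the principal point, pixels), "world_from_camera" (4x4, takes a point from camera to world coordinates); the wrist camera has in their place "mount" (4x4, takes a point from camera to tool coordinates, whose origin is the TCP and whose axes are the tool frame's). Camera axes: x right, y up, looking along -z (the intrinsics and any distortion apply to the point x, -y, -z); pixel columns grow to the right and rows downward; lengths in m; the calibration is good to about 2 mm. The wrist camera is an equidistant fisheye: a pixel r from the principal point sees the ray r / f radians off the axis. A picture is of the moment at which its call begins: read the wrist's pose just before it. camera_model takes no time and is no camera call.
- job_done(): hands the job in, once; it reports no verdict.
Trained networks look in the newest picture that a camera, given by its name, has taken for a name from the list of things; names that differ only in an ending like _2 or _b are one class to them, and where a whole thing is asked for, a point or a joint stands for the part that bears it (a point fixed in the world has none). Each returns a list of dicts, best first, with "p" (0 to 1); they miss things now and then, are a little off and sometimes report something else, mostly with a low value. They report only what shows in the picture. A call takes as long as a camera call. They do not tell look-alikes from the thing itself.
- look_for(query, camera): "bbox" ([left, top, width, height] in pixels, round what is visible of it).
- silhouettes(query, camera): "mask" (400x640 bool, what is visible of it) and "bbox" ([left, top, width, height] in pixels, round what is visible of it).
- pinpoint(query, camera): "location" ([column, row] in pixels: a listed point, or the origin of a listed thing).
The state is a dict: "time": time; "q": joint angles; "qvel": joint speeds; "joint_efforts": joint torques, N m; "ee_pos": TCP position; "orientation": TCP orientation; "force": force on the tool from outside, world axes, zero at the start; "ft_torque": the same for the moment, N m; "opening": opening from 0.0 (shut) to 1.0 (fully open).
Only numpy, scipy, OpenCV 4.12 (cv2) and the standard library are available. Lean on these libraries where they do the work, as an engineer would, in place of code of your own. Each camera call takes 0.05 s, during which the arm holds its last target. There are 200 camera calls.

## Task

Sweep the three light beech plugs over the grey deck, one at a time, through the narrow gate in the fence so that each drops into the catch slot behind it. Only push them lightly with the fingertips: do not pinch, lift or carry any plug. Leave the dark walnut plug, the nut, the bolt and everything else where they are.

Things in the scene. Friction and masses are not known exactly. Their poses are not given: they have to be found in the camera images.
- stand: Fixed plywood sorting stand with a flat grey deck. Origin on the bench under the deck, z up, +x through the gate into the catch slot. Deck top 100 mm above the bench, x -130..58, y -140..140 mm, no rim at its sides or back. Wooden fence, 8 mm thick and 20 mm high, along the +x edge (x 54..62 mm), with one gate in its middle (y -25..25 mm).
- gate (a point): Middle of the 50 mm wide gate at deck height, 100 mm above the bench, at the deck's edge (stand x 58, y 0 mm); x axis through the gate. The gate is the gap between two round aluminium posts, 12 mm thick and 22 mm high, standing on the edge at either side. A plug whose middle is past this edge tips over and drops into the slot.
- slot (a point): Point on the floor of the catch slot, 92 mm below the deck and 40 mm beyond the deck's edge. The slot is an open-topped wooden pocket 84 mm long (stand x 58..142 mm) and 100 mm wide; its side walls are level with the deck and its back wall is 15 mm higher.
- plug_a_center (a point): Point at its centre, half-way up: a loose round light beech plug, a disc 38 mm in diameter and 16 mm thick, 13 to 21 g, lying flat on the grey deck; z axis up.
- plug_b_center (a point): Point at its centre, half-way up: a loose round light beech plug, a disc 38 mm in diameter and 16 mm thick, 13 to 21 g, lying flat on the grey deck; z axis up.
- plug_c_center (a point): Point at its centre, half-way up: a loose round light beech plug, a disc 38 mm in diameter and 16 mm thick, 13 to 21 g, lying flat on the grey deck; z axis up.
- dark_plug_center (a point): Point at its centre, half-way up: a loose round dark walnut plug, a disc 38 mm in diameter and 16 mm thick, 13 to 21 g, lying flat on the grey deck; z axis up. It stays where it is.
- nut: Loose steel hex nut, 30 mm across flats, 16 mm high, standing on the deck near the fence at stand y about +118 mm; origin at the middle of its underside.
- bolt: Loose brass bolt standing on its hex head (30 mm across flats) on the deck near the fence at stand y about -118 mm, 38 mm high, shank 16 mm; origin at the middle of its underside.
- glue: Loose white glue bottle with a yellow label, 60 mm in diameter, 150 mm high, upright on the bench to the left; origin under its middle.
- tape: Loose yellow tape measure, 70 x 34 x 65 mm, on the bench to the left; origin under its middle.
- hammer: Loose hammer, about 0.3 m long, lying along its x axis on the bench to the right.
- offcut: Loose wooden offcut, 150 x 60 x 25 mm, on the bench to the right; origin under its middle.
Mind the look-alikes: they are no part of the job. Leave any purple look-alike of the part that bears plug_c_center alone.

How it is judged:
On the way, in this order (a step that is already met when the one before it is completed fails the run):
1. one light plug is down in the catch slot (((x of plug_a_center in the frame of stand between 0.058 and 0.142 m and y of plug_a_center in the frame of stand between -0.05 and 0.05 m and z of plug_a_center in the frame of stand below 0.09 m) or (x of plug_b_center in the frame of stand between 0.058 and 0.142 m and y of plug_b_center in the frame of stand between -0.05 and 0.05 m and z of plug_b_center in the frame of stand below 0.09 m) or (x of plug_c_center in the frame of stand between 0.058 and 0.142 m and y of plug_c_center in the frame of stand between -0.05 and 0.05 m and z of plug_c_center in the frame of stand below 0.09 m))), for 0.2 s.
2. a second light plug is down in the catch slot ((((x of plug_a_center in the frame of stand between 0.058 and 0.142 m and y of plug_a_center in the frame of stand between -0.05 and 0.05 m and z of plug_a_center in the frame of stand below 0.09 m) and (x of plug_b_center in the frame of stand between 0.058 and 0.142 m and y of plug_b_center in the frame of stand between -0.05 and 0.05 m and z of plug_b_center in the frame of stand below 0.09 m)) or ((x of plug_a_center in the frame of stand between 0.058 and 0.142 m and y of plug_a_center in the frame of stand between -0.05 and 0.05 m and z of plug_a_center in the frame of stand below 0.09 m) and (x of plug_c_center in the frame of stand between 0.058 and 0.142 m and y of plug_c_center in the frame of stand between -0.05 and 0.05 m and z of plug_c_center in the frame of stand below 0.09 m)) or ((x of plug_b_center in the frame of stand between 0.058 and 0.142 m and y of plug_b_center in the frame of stand between -0.05 and 0.05 m and z of plug_b_center in the frame of stand below 0.09 m) and (x of plug_c_center in the frame of stand between 0.058 and 0.142 m and y of plug_c_center in the frame of stand between -0.05 and 0.05 m and z of plug_c_center in the frame of stand below 0.09 m)))), for 0.2 s.
3. all three light plugs are down in the catch slot (x of plug_a_center in the frame of stand between 0.058 and 0.142 m and y of plug_a_center in the frame of stand between -0.05 and 0.05 m and z of each of plug_a_center, plug_b_center, plug_c_center in the frame of stand below 0.09 m and x of plug_b_center in the frame of stand between 0.058 and 0.142 m and y of plug_b_center in the frame of stand between -0.05 and 0.05 m and x of plug_c_center in the frame of stand between 0.058 and 0.142 m and y of plug_c_center in the frame of stand between -0.05 and 0.05 m), for 0.2 s.
At the end, for the whole second after the job is handed in: All three light plugs lie at rest inside the catch slot, their centres at least 10 mm below the deck top; the dark plug, nut, bolt, glue bottle, tape measure, hammer and offcut are within 30 mm of where they started (all of step 3 and linear speed of each of plug_a, plug_b, plug_c below 0.02 m/s and distance of each of dark_plug_center, glue, tape, hammer, offcut, nut, bolt from where it was at the start of the episode below 0.03 m); the robot touches nothing.
It fails at once if a plug is lifted clear of the deck (its centre more than 17 mm above where it lies on the deck) (z of any of plug_a_center, plug_b_center, plug_c_center, dark_plug_center in the frame of stand above 0.125 m).
It fails at once if a plug is pinched or pressed hard with the fingers (more than 20 N) (contact force between the fingers and plug_a above 20 N or contact force between the fingers and plug_b above 20 N or contact force between the fingers and plug_c above 20 N or contact force between the fingers and dark_plug above 20 N).
It fails at once if the dark plug is moved by more than 30 mm (distance of dark_plug_center from where it was at the start of the episode above 0.03 m).
It fails at once if the glue bottle, tape measure, hammer, wood offcut, hex nut, brass bolt: one of these is moved by more than 30 mm (distance of any of glue, tape, hammer, offcut, nut, bolt from where it was at the start of the episode above 0.03 m).
It also fails if it takes over 72 s, if anything falls off the work surface, if the arm or the gripper's body presses on something with over 40 N, if the wrist force passes 120 N, or if a joint passes its speed limit or range.

## Working session

There is one attempt and no reset: what is moved stays moved. The work goes in short steps, Python scripts to look and compute and a shell command to move; the robot and the scene stay as the last step left them, time stands still between calls to the robot, and variables do not carry over. Pictures are saved under pics/ and viewed, about 8 in all and at most 12, crops included, and the job is handed in when it is done.

```bash
mkdir -p pics; ls; cat > h.py <<'E'
import numpy as np, cv2
from station import status, eyes, job_done, look_for, silhouettes, pinpoint
def ray_pt(cam,u,v,z):
    m=eyes.camera_model(cam); f=200/np.tan(np.radians(m["fovy"])/2)
    d=np.array([(u-m["cx"])/f,-(v-m["cy"])/f,-1.]); T=np.array(m["world_from_camera"])
    d=T[:3,:3]@d; o=T[:3,3]; return o+d*(z-o[2])/d[2]
def depth_pt(cam,u,v,D):
    m=eyes.camera_model(cam); f=200/np.tan(np.radians(m["fovy"])/2); T=np.array(m["world_from_camera"])
    return (T@np.array([(u-m["cx"])/f*D,-(v-m["cy"])/f*D,-D,1]))[:3]
def save(n,p): cv2.imwrite("pics/"+n,p[:,:,::-1])
E
python3 - <<'E'
from h import *
np.set_printoptions(precision=4,suppress=True)
s=status.sense(); print(s)
for c in("top","side"):
    p,d=eyes.snapshot(c); save(c+"1.png",p); print(c,eyes.camera_model(c))
    for q in("plug_a_center","dark_plug_center","gate","slot","nut","bolt","stand"):
        for r in pinpoint(q,c)[:5]:
            u,v=r["location"]; z={"slot":.008,"gate":.1,"nut":.1,"bolt":.1,"stand":0}.get(q,.108)
            print(q,round(r["p"],2),np.round(r["location"],1),ray_pt(c,u,v,z))
E
```

```text
pics
{'time': 0.0, 'q': array([-1.1896,  0.1245,  1.6517,  0.    ,  1.3675, -0.0826]), 'qvel': array([ 0.0002,  0.0008, -0.0009,  0.0006,  0.0006,  0.0003]), 'joint_efforts': array([  0.0002, -42.3616, -36.5448,  -0.0001,   0.007 ,  -0.    ]), 'ee_pos': array([ 0.2907, -0.5811,  0.4035]), 'orientation': array([[-0.0008,  0.4473, -0.8944],
       [ 0.0019, -0.8944, -0.4473],
       [-1.    , -0.0021, -0.0002]]), 'force': array([ 0.6057, -0.6416, -0.4492]), 'ft_torque': array([ 0.0411,  0.0237, -0.0412]), 'opening': 0.9973898262045092}
top {'fovy': 53.226131805595244, 'cx': 318.6137015828103, 'cy': 202.8857976872962, 'world_from_camera': array([[-0.0254,  0.9868, -0.1599,  0.3722],
       [-0.9996, -0.0267, -0.0061, -0.0122],
       [-0.0103,  0.1597,  0.9871,  1.1919],
       [ 0.    ,  0.    ,  0.    ,  1.    ]])}
plug_a_center 0.59 [317.  212.7] [ 0.5206 -0.0003  0.108 ]
plug_a_center 0.26 [266.5 207.9] [0.5377 0.1381 0.108 ]
dark_plug_center 0.47 [254.  178.8] [0.6205 0.1726 0.108 ]
gate 0.9 [300.9 173. ] [0.6353 0.0422 0.1   ]
slot 0.94 [303. 167.] [0.6761 0.04   0.008 ]
nut 0.62 
[... 172 characters left out ...]
0846 0.    ]
side {'fovy': 56.45935903015365, 'cx': 310.914725810123, 'cy': 194.3005218471633, 'world_from_camera': array([[-0.9955,  0.0655, -0.0686,  0.4448],
       [-0.0929, -0.5264,  0.8451,  0.9128],
       [ 0.0192,  0.8477,  0.5301,  0.7108],
       [ 0.    ,  0.    ,  0.    ,  1.    ]])}
plug_a_center 0.44 [306.4 204.1] [0.5309 0.0073 0.108 ]
dark_plug_center 0.49 [264.  237.2] [0.6232 0.1735 0.108 ]
gate 0.19 [303.7 204.8] [ 0.5396 -0.      0.1   ]
nut 0.41 [250.3 236.2] [0.6617 0.1638 0.1   ]
nut 0.32 [307.5 362.9] [0.477  0.5078 0.1   ]
bolt 0.49 [299.2 195.5] [ 0.559  -0.0496  0.1   ]
stand 0.84 [284.7 247.5] [0.5857 0.0812 0.    ]
stand 0.67 [249.2 236.3] [0.7004 0.042  0.    ]
```

```bash
python3 - <<'E'
import cv2
a=cv2.imread("pics/top1.png")[120:280,180:380]; cv2.imwrite("pics/t1c.png",cv2.resize(a,None,fx=3,fy=3,interpolation=2))
a=cv2.imread("pics/side1.png"); cv2.imwrite("pics/s1c.png",cv2.resize(a[160:300,220:380],None,fx=4,fy=4,interpolation=2))
E
```

```text
(no output)
```

View pics/t1c.png

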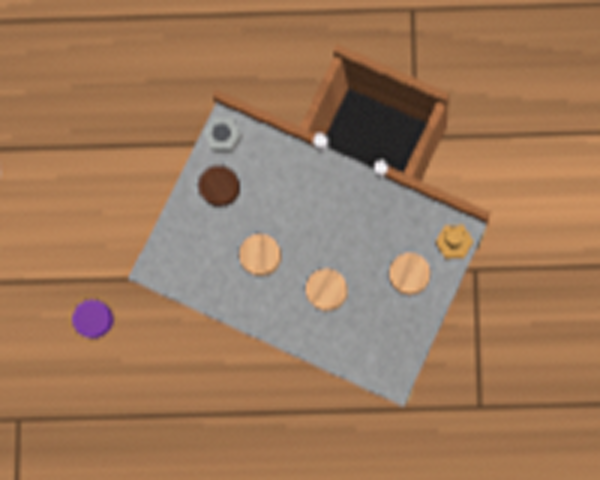

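View pics/s1c.png

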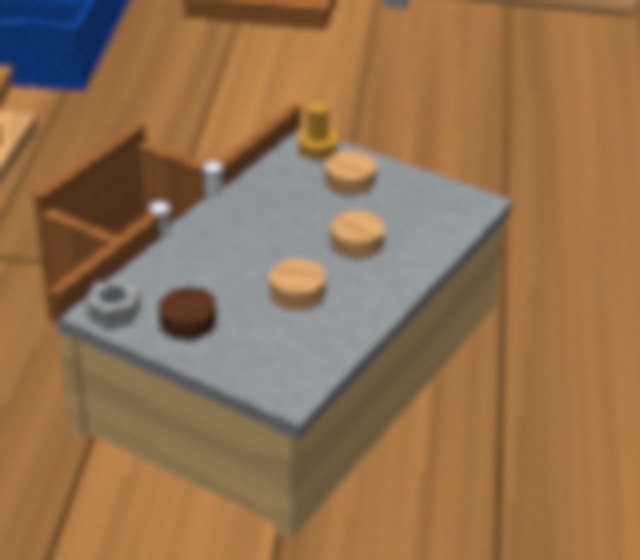

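```bash
cat >> h.py <<'E'
def blobs(p,lo,hi,amin,amax):
    m=cv2.inRange(cv2.cvtColor(p,cv2.COLOR_RGB2HSV),lo,hi); n,l,st,c=cv2.connectedComponentsWithStats(m)
    return [(c[i],st[i],l==i) for i in range(1,n) if amin<=st[i][4]<=amax]
E
python3 - <<'E'
from h import *
np.set_printoptions(precision=4,suppress=True)
p=cv2.imread("pics/top1.png")[:,:,::-1].copy()
h=cv2.cvtColor(p,cv2.COLOR_RGB2HSV)
for n,(u,v) in dict(p1=(260,254),p2=(327,289),p3=(409,273),dark=(219,186),nut=(222,133),bolt=(455,241),pl=(320,141),pr=(380,167),deck=(300,220),wood=(100,220)).items(): print(n,h[120+v//3,180+u//3])
c=lambda u,v,z:ray_pt("top",180+u/3-.33,120+v/3-.33,z)[:2]
L,R=c(320,141,.122),c(380,167,.122)
BL,BR=c(130,278,.1),c(404,405,.1)
print("posts",L,R,np.linalg.norm(L-R),"back",BL,BR,np.linalg.norm(BL-BR))
y1=(L-R);y2=BL-BR; print(np.degrees(np.arctan2(-y1[0],y1[1])),np.degrees(np.arctan2(-y2[0],y2[1])))
g=blobs(p,(0,0,90),(180,45,200),2000,20000)
for b in g: print("deck",b[0],b[1],cv2.minAreaRect(np.argwhere(b[2])[:,::-1].astype(np.float32)))
E
```

```text
p1 [ 14 114 214]
p2 [ 14 110 222]
p3 [ 14 112 220]
dark [ 10 145  97]
nut [110  17  89]
bolt [ 18 148 212]
pl [135   2 240]
pr [165   2 239]
deck [ 45   3 152]
wood [ 14 133 178]
posts [0.649  0.0809] [0.623  0.0262] 0.06053967270543419 back [0.5297 0.2598] [0.407  0.0098] 0.27847654020788515
-25.4519610713813 -26.144683420476913
deck [281.9959 203.8611] [ 223  154  119  101 5881] ((283.2575988769531, 201.2571258544922), (101.13176727294922, 71.24714660644531), 24.880367279052734)
deck [103.1744 290.9735] [  32  238   94   95 2488] ((90.55661010742188, 294.0434265136719), (89.24594116210938, 92.74626159667969), 68.45902252197266)
deck [ 20.5379 374.2928] [   0  346   43   54 2032] ((21.0, 372.5), (53.0, 42.0), 90.0)
```

```bash
cat >> h.py <<'E'
A=np.radians(-25.9); XS=np.array([np.cos(A),np.sin(A)]); YS=np.array([-XS[1],XS[0]]); O=np.array([.6360,.0535])-.058*XS
def ts(P): d=np.asarray(P)[:2]-O; return np.array([d@XS,d@YS])*1000
def plugs(p,cam="top"):
    out=[]
    m=eyes.camera_model(cam)
    for c,st,_ in blobs(p,(8,60,195),(20,128,255),60,260):
        P=ray_pt(cam,c[0],c[1],.1145 if cam=="top" else .112)
        out.append((np.round(ts(P)),np.round(P[:2],4),st[4]))
    return [o for o in out if -150<o[0][0]<160 and abs(o[0][1])<150]
def tip():
    s=status.sense(); R=s["orientation"]; t=s["ee_pos"]+.173*R[:,0]
    y=R[:,1]; a=np.degrees(np.arctan2(y@np.r_[XS,0],y@np.r_[YS,0]))
    print("t",round(s["time"],2),"tip stand",np.round(ts(t),1),"z",round(t[2]*1000,1),"jaw off y_s deg",round(a,1),"tilt",np.round(R[2,:],3),"F",np.round(s["force"],1),"op",round(s["opening"],2),"q6",round(s["q"][5],2))
E
python3 - <<'E'
from h import *
p=cv2.imread("pics/top1.png")[:,:,::-1].copy()
for o in plugs(p): print(o)
for n,(u,v,z) in dict(dark=(219,186,.114),nut=(222,133,.116),bolt=(455,241,.11),p1=(260,254,.114),p2=(327,289,.114),p3=(409,273,.114)).items(): print(n,np.round(ts(ray_pt("top",180+u/3-.33,120+v/3-.33,z))))
p=cv2.imread("pics/side1.png")[:,:,::-1].copy()
print("side",[o for o in plugs(p,"side")]); tip()
E
python3 -m inch '[[0,0,0,0.176],[0,0,0,0.176],[0,0,0,0.176],[0,0,0,0.12],[0,0,0,0]]' 0.15; python3 -c "from h import *;tip();s=status.sense();print(s['orientation'],s['ee_pos'])"
```

```text
(array([-59.,  38.]), array([0.5471, 0.1385]), np.int32(134))
(array([-18., -94.]), array([0.5263, 0.0018]), np.int32(132))
(array([-63., -31.]), array([0.5134, 0.0782]), np.int32(133))
dark [-18.  99.]
nut [ 28. 118.]
bolt [  26. -120.]
p1 [-59.  37.]
p2 [-63. -33.]
p3 [-19. -94.]
side [(array([-57., -35.]), array([0.5169, 0.0722]), np.int32(65)), (array([-53.,  34.]), array([0.5515, 0.1326]), np.int32(68))]
t 0.8 tip stand [  24.7 -721.9] z 231.8 jaw off y_s deg 127.5 tilt [-1.  0.  0.] F [-0.5  0.4 -0.7] op 1.0 q6 -0.08
time: 1.42
ee_pos: [0.2907, -0.5813, 0.4048]
orientation: [[0.0, -0.203, -0.979], [-0.0, -0.979, 0.203], [-1.0, 0.0, -0.0]]
force: [0.6, 0.2, -0.3]
opening: 0.148
t 1.43 tip stand [  24.7 -721.9] z 231.8 jaw off y_s deg 165.8 tilt [-1.  0. -0.] F [ 0.6  0.2 -0.3] op 0.15 q6 0.59
[[ 7.10535407e-05 -2.02743900e-01 -9.79231794e-01]
 [-1.31316280e-04 -9.79231790e-01  2.02743890e-01]
 [-9.99999989e-01  1.14183405e-04 -9.62014606e-05]] [ 0.29074081 -0.581346    0.40482356]
```

```bash

python3 -m inch '[[0,0,0,0.124],[0,0,0,0.124],[0,-58,9.5,0],[0,-58,9.5,0],[0,-58,9.5,0]]' 0.2 >/dev/null
python3 -m inch '[[0,-58,9.5,0],[0,-58,9.5,0],[0,-58,9.5,0],[0,-58,9.5,0],[0,-58,9.5,0]]' >/dev/null
python3 -m inch '[[0,-58,9.5,0],[0,-58,9.5,0],[0,-58,9.5,0],[0,-30,9.5,0],[0,0,0,0]]' >/dev/null
python3 -c "from h import *;tip()"
```

```text
t 3.3 tip stand [-97.5 -35.2] z 234.3 jaw off y_s deg 178.6 tilt [-1.    -0.002 -0.011] F [-0.2  0.3  0.3] op 0.2 q6 2.08
```

```bash

python3 -m inch '[[40,-2,9,0.024],[40,0,0,0],[30,0,0,0],[8,0,0,0],[0,0,0,0]]' >/dev/null
python3 -c "
from h import *;tip()
p,d=eyes.snapshot('side'); save('s2.png',cv2.resize(p[150:300,220:400],None,fx=4,fy=4,interpolation=2))
p,d=eyes.snapshot('wrist'); save('w2.png',p)"
```

```text
t 3.92 tip stand [-102.2  -35.9] z 115.9 jaw off y_s deg 179.9 tilt [-1.    -0.003 -0.016] F [ 1.4 -0.2  0.7] op 0.2 q6 2.1
```

View pics/s2.png

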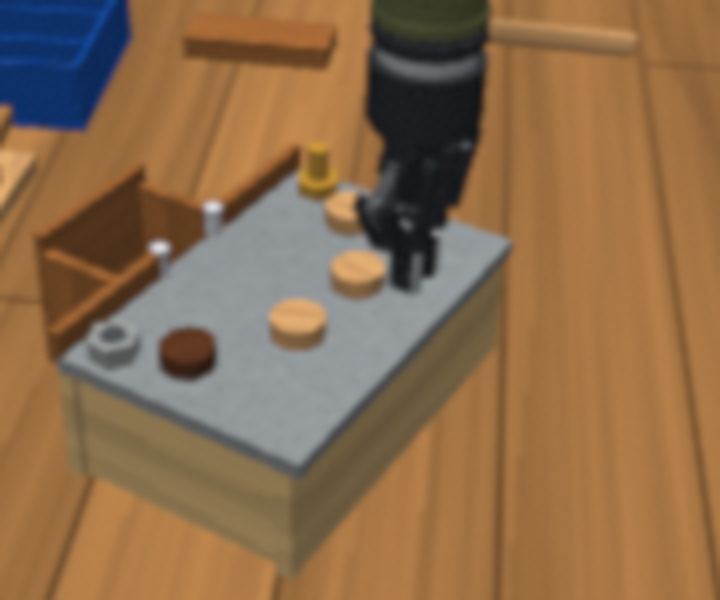

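View pics/w2.png

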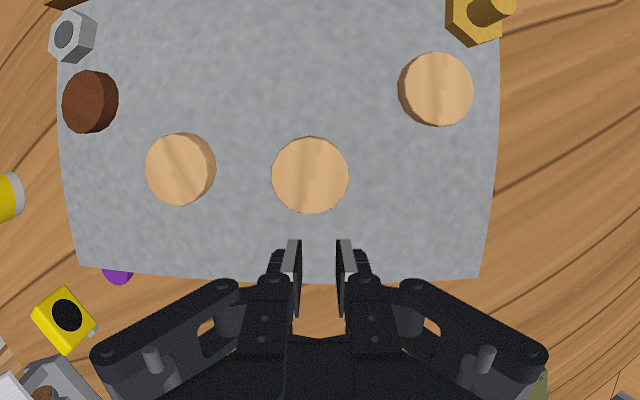

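```bash

python3 -m inch '[[9,-3,0,0],[2,0,-8,0],[0,-1,-8,0],[0,-2,-8,0],[0,-2,-8,0]]'
python3 -m inch '[[0,-2,-8,0],[0,-3,-8,0],[0,-3,-8,0],[0,0,0,0]]' >/dev/null
python3 -c "
from h import *;tip()
print(plugs(eyes.snapshot('top')[0]));p,d=eyes.snapshot('wrist'); save('w3.png',p)"
```

```text
time: 4.65
ee_pos: [0.5095, 0.0851, 0.2823]
orientation: [[0.024, -0.434, -0.901], [-0.004, -0.901, 0.434], [-1.0, -0.007, -0.023]]
force: [-0.8, 0.3, 0.4]
opening: 0.2
t 5.15 tip stand [-38.9 -16.7] z 110.1 jaw off y_s deg 179.8 tilt [-1.    -0.007 -0.024] F [ 1.   0.  -0.3] op 0.2 q6 2.08
[(array([-18., -95.]), array([0.5262, 0.0016]), np.int32(137))]
```

View pics/w3.png

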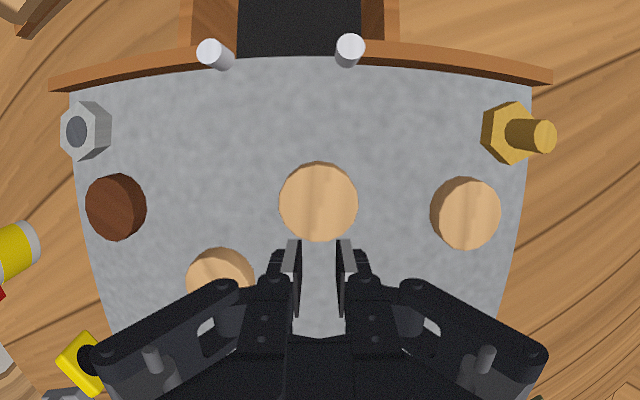

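```bash

python3 -m inch '[[1,-3,-8,0],[0,-4,-8,0],[0,-4,-8,0],[0,-3,-8,0],[0,0,-3,0]]' >/dev/null
python3 -c "
from h import *;tip()
p,d=eyes.snapshot('wrist'); save('w4.png',p)"
```

```text
t 5.88 tip stand [-2.5 -1.7] z 109.7 jaw off y_s deg 179.8 tilt [-1.    -0.007 -0.023] F [-0.4 -0.3  0.4] op 0.2 q6 2.07
```

View pics/w4.png

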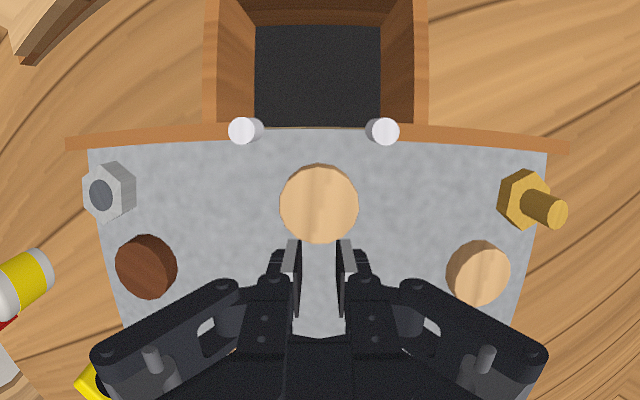

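```bash

python3 -m inch '[[1,-1,-9,0],[0,-1,-9,0],[0,0,-9,0],[0,0,-9,0],[0,0,-9,0]]' >/dev/null
python3 -m inch '[[0,0,-7,0],[0,0,-5,0],[0,0,0,0],[0,0,15,0],[0,0,0,0]]' >/dev/null
python3 -c "
from h import *;tip()
p,d=eyes.snapshot('wrist'); save('w5.png',p)"
```

```text
t 7.17 tip stand [42.3 -0. ] z 109.2 jaw off y_s deg 179.8 tilt [-1.    -0.006 -0.022] F [-0.1  0.5 -0.1] op 0.2 q6 2.03
```

View pics/w5.png

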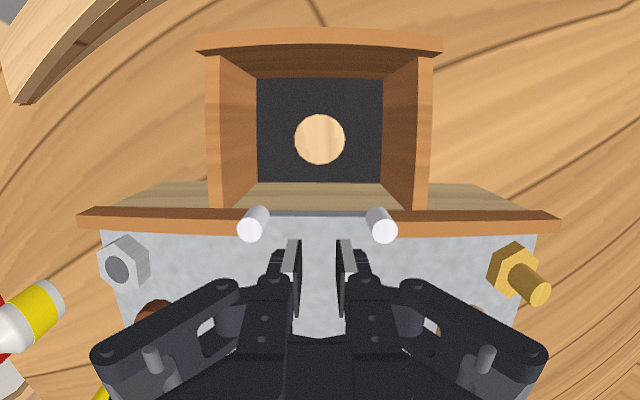

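```bash

python3 -m inch '[[-30,0,15,0],[-10,-10,40,0],[0,-12,40,0],[0,-12,40,0],[0,-6,10,0]]' >/dev/null
python3 -m inch '[[0,0,0,0],[0,0,0,0]]' >/dev/null
python3 -c "
from h import *;tip()
p,d=eyes.snapshot('top');print(plugs(p))
m=eyes.camera_model('wrist');s=status.sense();p,d=eyes.snapshot('wrist')
M=np.array(m['mount']);f=200/np.tan(np.radians(m['fovy'])/2);R=s['orientation']
for c,st,_ in blobs(p,(8,60,170),(20,135,255),1500,9000):
    u,v=c[0]-m['cx'],c[1]-m['cy'];r=np.hypot(u,v);t=r/f
    dr=R@M[:3,:3]@np.array([np.sin(t)*u/r,-np.sin(t)*v/r,-np.cos(t)]);o=R@M[:3,3]+s['ee_pos']
    print(c,st[4],st[:4],np.round(ts(o+dr*(.114-o[2])/dr[2]),1))
"
```

```text
t 8.1 tip stand [-105.9   40.6] z 149.1 jaw off y_s deg 179.9 tilt [-1.    -0.009 -0.027] F [ 0.1 -0.2  1.3] op 0.2 q6 2.24
[(array([ 75., -14.]), array([0.6452, 0.0334]), np.int32(105)), (array([-56.,  34.]), array([0.548 , 0.1338]), np.int32(97)), (array([-18., -95.]), array([0.5262, 0.0016]), np.int32(137))]
[29.62394958 37.37163866] 4760 [  0   0 105 117] [ 55.9 283.2]
[595.38522558  14.24095191] 2017 [553   0  87  38] [  70.7 -183.2]
[596.66298343 108.47292818] 1810 [554  72  86  78] [ -10.4 -176.5]
[523.11455982 100.74040632] 1772 [503  74  42  55] [-16.6 -95.3]
[323.94868586 153.16458073] 3196 [292 121  64  64] [-57.  37.]
[557.03969957 281.38036481] 1864 [491 211 149 115] [-154.3 -159.9]
[133.79955515 287.63823106] 7643 [ 24 232 246 123] [-154.6  182.2]
```

```bash

python3 -m inch '[[0,-11,-5,0.165],[0,0,0,0.165],[25,0,0,0],[16,0,0,0],[0,0,0,0]]' >/dev/null
python3 -c "
from h import *;tip()"
```

```text
t 8.82 tip stand [-95.1  51. ] z 107.2 jaw off y_s deg -160.3 tilt [-1.    -0.018 -0.023] F [-0.7  0.5  0.7] op 0.2 q6 2.59
```

```bash

python3 -m inch '[[0,0,-8,0],[0,0,-8,0],[0,0,-8,0],[0,0,-8,0],[0,0,-8,0]]' >/dev/null
python3 -m inch '[[0,0,-8,0],[0,0,-8,0],[0,0,-8,0],[0,0,-8,0],[0,0,0,0]]' >/dev/null
python3 -c "
from h import *;tip()
p,d=eyes.snapshot('wrist'); save('w6.png',p)"
```

```text
t 10.07 tip stand [-20.4  25.5] z 111.9 jaw off y_s deg -160.2 tilt [-0.999 -0.021 -0.026] F [-0.6  0.5 -0.2] op 0.2 q6 2.47
```

View pics/w6.png

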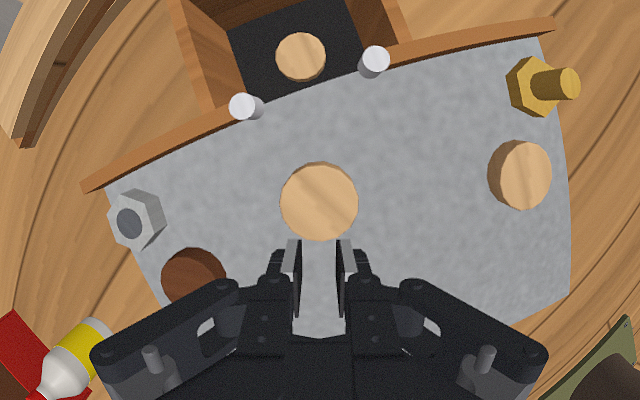

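```bash

python3 -m inch '[[2,0,-8,0],[2,0,-8,0],[0,0,-8,0],[0,0,0,0],[0,0,15,0]]' >/dev/null
python3 -m inch '[[0,0,0,-0.17],[0,0,0,-0.17],[0,0,0,0]]' >/dev/null
python3 -c "
from h import *;tip()
m=eyes.camera_model('wrist');s=status.sense();p,d=eyes.snapshot('wrist');save('w7.png',p)
M=np.array(m['mount']);f=200/np.tan(np.radians(m['fovy'])/2);R=s['orientation']
for c,st,_ in blobs(p,(8,60,170),(20,135,255),1500,9000):
    u,v=c[0]-m['cx'],c[1]-m['cy'];r=np.hypot(u,v);t=r/f
    dr=R@M[:3,:3]@np.array([np.sin(t)*u/r,-np.sin(t)*v/r,-np.cos(t)]);o=R@M[:3,3]+s['ee_pos']
    print(c,st[4],st[:4],np.round(ts(o+dr*(.114-o[2])/dr[2]),1))
"
```

```text
t 11.12 tip stand [-14.6  23.2] z 107.2 jaw off y_s deg 179.7 tilt [-1.    -0.011 -0.029] F [-0.6  0.6  0.1] op 0.2 q6 2.11
[44.2369442  56.75067144] 6702 [  0   0 148 150] [106.1 190.3]
[204.97580378  74.69870733] 3017 [126  32 123  72] [75.6 74.8]
[351.86687797  64.43370312] 1893 [327  41  51  48] [78.  8.]
[609.63380282 140.57859155] 1775 [576 103  64  73] [  56.3 -159.4]
[353.83930614 170.96130385] 5246 [313 130  82  82] [30.1  6.6]
[608.53191489 188.17693169] 1786 [565 145  75  89] [  25.9 -164.5]
[589.04780616 289.19951976] 4581 [533 224 107 122] [ -47.5 -171. ]
[523.67143516 258.0013844 ] 2167 [499 229  50  59] [-16.7 -95.1]
[599.49337748 373.19139073] 1510 [543 325  97  75] [-157.5 -256.3]
[ 58.51334009 372.43836542] 2961 [  0 330 120  70] [-149.8  264.3]
```

```bash

python3 -m inch '[[0,8,0,0],[0,8,0,0],[0,0,-8,0],[0,0,-8,0],[0,1.5,-8,0]]' >/dev/null
python3 -c "from h import *;tip()"
python3 -m inch '[[0,1.5,-8,0],[0,2,-8,0],[0,2,-8,0],[0,0,-8,0],[0,0,-8,0]]' >/dev/null
python3 -m inch '[[0,0,-8,0],[0,0,0,0],[0,0,15,0],[0,0,0,0]]' >/dev/null
python3 -c "
from h import *;tip()
p,d=eyes.snapshot('wrist'); save('w8.png',p)"
```

```text
t 11.8 tip stand [10.4  4.5] z 107.9 jaw off y_s deg 180.0 tilt [-1.    -0.011 -0.03 ] F [ 0.6 -0.3 -0.6] op 0.2 q6 2.07
t 12.93 tip stand [46.4 -1.5] z 108.3 jaw off y_s deg -180.0 tilt [-1.    -0.011 -0.028] F [0.1 0.2 0.8] op 0.2 q6 2.03
```

View pics/w8.png

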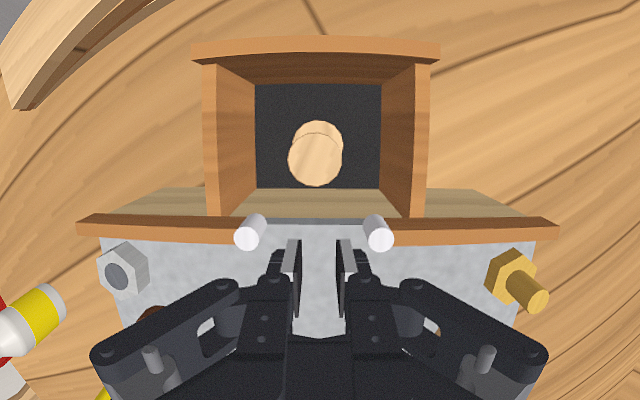

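```bash
python3 -c "
from h import *
m=eyes.camera_model('wrist');p,d=eyes.snapshot('wrist')
M=np.array(m['mount']);f=200/np.tan(np.radians(m['fovy'])/2)
for (a,b) in [(540,355),(490,360),(420,300),(385,290),(360,290),(345,250),(365,265),(342,300)]:
    u,v=a-m['cx'],b-m['cy'];r=np.hypot(u,v);t=r/f
    dr=np.array([np.sin(t)*u/r,-np.sin(t)*v/r,-np.cos(t)])
    print(a,b,d[b,a],np.round(1000*(M@np.r_[dr*d[b,a]/np.cos(t),1])[:3]))
"
```

```text
540 355 0.06184683 [ 79.  61. -12.]
490 360 0.067183696 [ 84.  47. -10.]
420 300 0.09513738 [113.  34. -12.]
385 290 0.11064932 [128.  26.  -7.]
360 290 0.10363047 [122.  15. -12.]
345 250 0.13643333 [156.  13. -11.]
365 265 0.13161297 [150.  21.  -7.]
342 300 0.12085042 [136.  10.   2.]
```

```bash

python3 -m inch '[[-30,0,15,0],[-15,28,15,-0.01],[0,28,15,0],[0,28,15,0],[0,28,10,0]]' >/dev/null
python3 -m inch '[[0,26,5,0],[0,0,0,-0.186],[0,0,0,-0.186],[0,0,0,-0.186],[0,0,0,-0.186]]' >/dev/null
python3 -m inch '[[0,0,0,-0.186],[0,0,0,-0.186],[0,0,0,-0.186],[0,0,0,0]]' >/dev/null
python3 -c "from h import *;tip()"
```

```text
t 14.78 tip stand [ -30.1 -144. ] z 154.4 jaw off y_s deg 103.9 tilt [-0.999  0.034 -0.022] F [0.2 0.4 0.3] op 0.2 q6 0.51
```

```bash

python3 -m inch '[[25,1,0,0],[20,0,0,0],[2,0,-8,0],[0,0,-8,0],[0,0,-8,0]]' >/dev/null
python3 -m inch '[[0,0,-8,0],[0,0,-8,0],[0,0,-8,0],[0,0,0,0]]' >/dev/null
cat >> h.py <<'E'
def wplugs():
    m=eyes.camera_model('wrist');s=status.sense();p,d=eyes.snapshot('wrist')
    M=np.array(m['mount']);f=200/np.tan(np.radians(m['fovy'])/2);R=s['orientation']
    for c,st,_ in blobs(p,(8,60,170),(20,135,255),1500,9000):
        u,v=c[0]-m['cx'],c[1]-m['cy'];r=np.hypot(u,v);t=r/f
        dr=R@M[:3,:3]@np.array([np.sin(t)*u/r,-np.sin(t)*v/r,-np.cos(t)]);o=R@M[:3,3]+s['ee_pos']
        q=ts(o+dr*(.114-o[2])/dr[2])
        if -130<q[0]<100 and abs(q[1])<140: print(np.round(c),st[:5],np.round(q,1))
    return p
E
python3 -c "from h import *;tip();save('w9.png',wplugs())"
```

```text
t 15.9 tip stand [-11.8 -92.3] z 112.4 jaw off y_s deg 104.5 tilt [-0.999  0.041 -0.027] F [-0.2  0.2 -0.5] op 0.2 q6 0.61
[318. 203.] [ 280  165   78   76 4614] [ -4.7 -65.5]
```

View pics/w9.png

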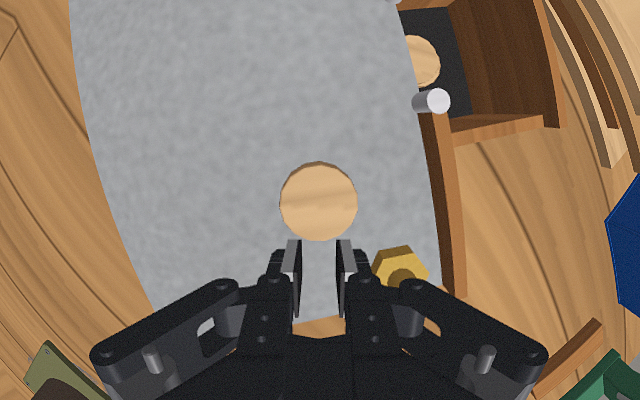

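```bash

python3 -m inch '[[3,-1,-8,0],[2,-1,-8,0],[0,-2,-8,0],[0,-2,-8,0],[0,-2,-8,0]]' >/dev/null
python3 -m inch '[[0,-2,-8,0],[0,-1,-8,0],[0,0,0,0]]' >/dev/null
python3 -c "from h import *;tip();wplugs()"
```

```text
t 16.95 tip stand [ -8.3 -31.5] z 107.8 jaw off y_s deg 104.5 tilt [-0.999  0.04  -0.026] F [-0.  -0.4 -1.1] op 0.2 q6 0.71
[49. 64.] [   0    0  105  179 6258] [-127.8  115. ]
[463.  22.] [ 418    0  100   48 2971] [90.3 66.2]
[319. 205.] [ 279  166   80   78 4895] [-1.3 -4.6]
[504. 296.] [ 464  238   96  157 5038] [ 95.2 -92.2]
```

```bash

python3 -m inch '[[0,0,20,0],[-40,0,0,0],[0,0,0,0.188],[0,0,0,0.188],[0,0,0,0.188]]' >/dev/null
python3 -m inch '[[0,0,0,0.188],[0,0,0,0.188],[0,0,0,0.188],[0,0,0,0.188],[0,-23,16,0]]' >/dev/null
python3 -m inch '[[0,-23,16,0],[0,0,0,0]]' >/dev/null
python3 -c "from h import *;tip();wplugs()"
```

```text
t 18.5 tip stand [-52.  -21.6] z 145.0 jaw off y_s deg -179.7 tilt [-0.999 -0.008 -0.041] F [-0.6 -0.5 -0.6] op 0.21 q6 2.09
[288. 151.] [ 256  119   65   65 3289] [-1.1 -5.1]
```

```bash

python3 -m inch '[[10,-16,0,0],[20,0,0,0],[7,0,-6,0],[0,0,-8,0],[0,0,-8,0]]' >/dev/null
python3 -c "from h import *;tip();wplugs()"
python3 -m inch '[[0,-1,-8,0],[0,-1,-8,0],[0,-1,-8,0],[0,-1,-8,0],[0,0,0,0]]' >/dev/null
python3 -c "from h import *;tip();wplugs()"
```

```text
t 19.18 tip stand [-24.7  -6.6] z 107.5 jaw off y_s deg -179.4 tilt [-0.999 -0.008 -0.043] F [-0.3  0.1 -0. ] op 0.2 q6 2.1
[122.  57.] [  23    0  171  154 3860] [83.3 93. ]
[306.  57.] [ 278   30   57   55 2391] [71.3 -3.1]
[315. 204.] [ 274  165   81   79 4941] [ 4.3 -5.9]
t 19.85 tip stand [12.1 -2.3] z 111.1 jaw off y_s deg -179.4 tilt [-0.999 -0.01  -0.046] F [ 0.6 -0.2  0.7] op 0.2 q6 2.08
[313. 108.] [ 286   77   55   62 2617] [85.1 -1.6]
[319. 203.] [ 279  165   80   77 4745] [40.8 -3.5]
```

```bash

python3 -m inch '[[3,-1,-8,0],[0,-1,-8,0],[0,0,-8,0],[0,0,-8,0],[0,0,-6,0]]' >/dev/null
python3 -m inch '[[0,0,0,0],[0,0,20,0],[-30,0,10,0],[-40,0,0,0],[0,0,0,0]]' >/dev/null
python3 -c "from h import *;tip();save('w10.png',wplugs())"
```

```text
t 21.15 tip stand [17.4 -1.3] z 178.6 jaw off y_s deg -179.4 tilt [-0.999 -0.009 -0.044] F [ 0.8 -0.5 -0.7] op 0.2 q6 2.07
[317. 120.] [ 295   95   46   52 1830] [86.8 -1.6]
```

View pics/w10.png

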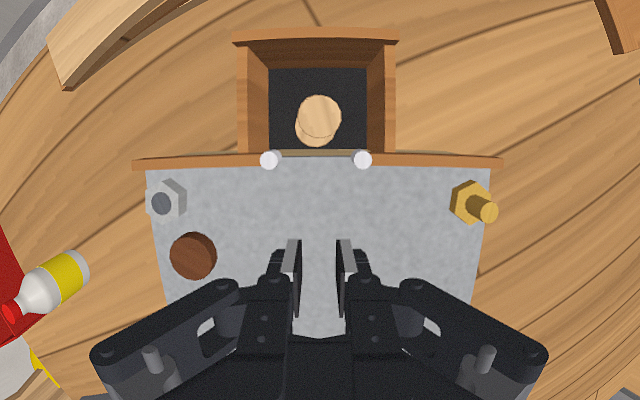

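```bash

python3 -m inch '[[-30,0,0,0],[0,0,0,0],[0,0,0,0],[0,0,0,0],[0,0,0,0]]' >/dev/null
python3 -c "
from h import *;tip()
p,d=eyes.snapshot('top');ps=plugs(p);print(ps)
for c,st,_ in blobs(p,(8,60,150),(20,128,255),60,260):
    u,v=c.astype(int);q=depth_pt('top',u,v,d[v,u])
    if 50<ts(q)[0]<150: print('slot top',ts(q),q[2])
print('dark',[np.round(ts(ray_pt('top',*r['location'],.108))) for r in pinpoint('dark_plug_center','top')], 'nut',[np.round(ts(ray_pt('top',*r['location'],.1))) for r in pinpoint('nut','top')],'bolt',[np.round(ts(ray_pt('top',*r['location'],.1))) for r in pinpoint('bolt','top')])
job_done()"
```

```text
t 21.82 tip stand [11.4 -4.2] z 197.4 jaw off y_s deg -179.4 tilt [-1.    -0.    -0.028] F [ 0.1  0.6 -0. ] op 0.2 q6 2.07
[]
dark [array([-13.,  91.])] nut [] bolt [array([   8., -123.])]
the job is handed in; nothing more can be done
```

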